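Shut the specimen chest

ROBOT

A 6-joint arm with a two-finger parallel gripper is mounted at the origin on the work surface. World frame = base frame: x ahead of the robot, y to its left, z up, the work surface at z = 0. Lengths are in mm, angles in rad, forces in N, time in s.
With the tool pointing down it reaches from about 350 to 875 mm from the base axis. Payload 4.2 kg.
Tool frame: the origin (TCP) lies midway between the tips of the shut fingers; the grasp point (between the pads) lies 19 mm behind it; z points along the fingers, y is the line along which they close (so a half turn about z gives the same grasp; the last joint's range is limited). The gripper opens to 85 mm and grips with 20 to 120 N. Pads are 22 mm wide; open, the fingers measure 114 mm over their backs; the gripper's body (76 mm by 85 mm) begins 54 mm behind the grasp point. The pads swing forward as they close: fully open they stand 13 mm farther back than shut.
Start: joints at [1.574, 0.385, 0.008, 0, -1.194, -0.259], TCP at [158.105, 604.65, 231.312] pointing down, gripper open.
Joint ranges: [-3.14, 3.14], [-1.21, 2.06], [-1.07, 1.41], [-3.16, 2.05], [-2.99, -0.16], [-3.1, 3.1]. Speed limits (rad/s): [2.79, 2.79, 3.14, 3.14, 3.14, 3.14].

INTERFACE

Orientations are given as a unit quaternion [x, y, z, w].
In Python, from bench import read_state, get_image, job_done gives the robot as it stands.
- The arm moves only by the tool servo_tool, never from a script. Its arguments are lists of equal length, an entry for each row: "rotation": the turn, a rotation vector about the world's x, y, z scaled (see below), a list of three; "slide": the shift along the world's x, y, z scaled (see below), a list of three; "grip": the opening, from -1 (shut) to 1 (fully open). In form: {"rotation": [[rx, ry, rz], ...], "slide": [[tx, ty, tz], ...], "grip": [grip, ...]}. A call has 1 to 8 rows; each row is the pose to reach, as a shift and turn from the pose commanded when the call began, turning the shorter way round; what a row does not reach only later rows make up. The controller multiplies each number of a shift by 0.2 m and each number of a turn by 360 degrees. A row lasts 1/8 s, in which the tool goes at most 62.5 mm and 10.7 degrees, less where a joint would pass 70% of its speed; a pose out of reach is approached as far as the arm can. A call with a number of a shift or a turn outside -1 to 1 is refused whole. A call with a gripper value outside its range is refused whole. The fingers move at their own pace and stop on an object; the grip force is fixed at half the most. Time passes only in rows, so rows that repeat a pose let the fingers close. It gives the time, the measured TCP pose, the force, the opening and the grip force at its end, in the units of the state.
- read_state(): the state, without advancing time (a new reading comes with each control period).
- get_image(name): name is "side" or "top"; returns a dict with "image" (480x640x3 uint8, red, green, blue), "depth" (480x640 float32, mm along the optical axis (not along the pixel's ray), 0 where there is no reading), "camera_matrix" (3x3 intrinsics, pixels), "k1" (the pictures are not rectified: a ray, as slopes to the right and down, at radius r is drawn at 1 + k1 r^2 times it, then the intrinsics apply), "rvec" (rotation vector, rad) and "tvec" (3), from world to camera coordinates, as OpenCV has them. Camera axes: x right, y down, z forward; pixel columns grow to the right and rows downward; lengths in mm; the calibration is good to about 2 mm. A picture is of the moment at which its call begins.
- job_done(): hands the job in; it is judged then, once.
The state is a dict: "clock": time; "joints": joint angles; "joint_vel": joint speeds; "joint_efforts": joint torques, N m; "position": TCP position; "ee_rot": TCP orientation; "contact_force": force on the tool from outside, world axes, zero at the start; "wrist_torque": the same for the moment, N m; "gripper_width": finger opening in mm; "grasp_force": force on a finger pad.
Only numpy, scipy, OpenCV 4.12 (cv2) and the standard library are available. Lean on these libraries where they do the work, as an engineer would, in place of code of your own. Each camera call takes 0.05 s, during which the arm holds its last target. There are 200 camera calls.

TASK

Close up the enamelled specimen chest on the microscope bench: with your fingertips push both pulled-out drawers fully home, and only then push its raised lid over and down until it is closed flat, because the lid's front lip has to drop over the drawer fronts. Push only: do not lift, tip or shove the chest along the bench or pull a drawer further out, and leave everything else on the bench where it stands.

Things in the scene. Friction and masses are not known exactly. Their poses are not given: they have to be found in the camera images.
- chest: cream enamelled steel specimen chest standing loose on the bench, about 4 kg: 160 mm deep (its x), 210 mm wide (its y), 100 mm high with the lid off. Origin: centre of its underside. Its x axis points from the drawer fronts to its back, y to its hinge side, z up. It stands with the drawers to the robot's right  and the hinge side towards the robot. Pushed harder than about 15 N it slides on the bench.
- drawer_left (a joint): left drawer as seen facing the drawer fronts (the chest's +y half, the one nearer the robot and the lid hinge): how far it is pulled out of the chest (along the chest's -x), in m; 0 = fully home, 0.08 = its end stop. Slides with about 1.5 N of friction and stays where it is left; no catch, no handle.
- drawer_right (a joint): right drawer (the chest's -y half, farther from the robot): as the left one.
- drawer_left_face (a point): centre of the left drawer's front face, a flat upright panel 91 mm wide and 76 mm high (from 14 to 90 mm above the bench). It lies 92 mm in front of the chest's origin when the drawer is home and 47.5 mm from it towards its +y, 52 mm above the bench.
- drawer_right_face (a point): centre of the right drawer's front face, same panel, 47.5 mm from the chest's origin towards its -y.
- lid (a joint): lid angle in rad: 0 = closed flat, 1.57 = upright; it starts standing up, leaning a little out over the hinge side, towards the robot, and stops at 2.0. Stiff hinge (about 0.45 N m): it stays at any angle and must be pushed all the way down.
- lid_hinge (a point): middle of the lid's hinge line, which runs along the chest's x on the top edge of its +y side, 105 mm from the chest's origin, 100 mm above its underside. Closed, the lid extends from it 210 mm towards the chest's -y; opening, it swings up and over towards +y.
- lid_edge (a point): middle of the lid's free edge, on its outer face, 210 mm from the hinge line. The lid is a flat plate 6 mm thick, 180 mm long along the chest's x (from 100 mm in front of the origin to 80 mm behind); its outer face is the one on top when closed. A 3 mm lip along its front end (from 80 mm off the hinge line to the free edge) reaches 19 mm down over the drawer fronts when closed.
- bottle: closed white reagent bottle with a screw cap, 58 mm across and 150 mm high, standing close behind the chest's back (its +x side, at the robot's left); origin under its centre. Not part of the job.
- jar: brown glass jar, 50 mm across and 58 mm high, standing close to the chest on the hinge side (the chest's +y), below where the lid leans; origin under its centre. Not part of the job.
- hexkey: T-handle hex key lying flat at the right, about 120 x 100 x 18 mm; origin under the middle of its handle. Not part of the job.
- toolcase: closed plastic instrument case, 90 x 160 x 48 mm, at the left; origin under its centre. Not part of the job.
- carton: small white carton with a black plate on it, 70 x 130 x 43 mm, at the right; origin under its centre. Not part of the job.
- beaker: open glass beaker, 68 mm across and 85 mm high, behind at the right; origin under its centre. Not part of the job.
- puck: polished steel specimen puck, 48 mm across and 18 mm high, at the left; origin under its centre. Not part of the job.

How it is judged:
By the outcome, as a careful person would: the job done as asked, in the order asked, and still so for the second after the job is handed in, with the robot touching nothing.
It also fails if it takes over 64 s, if anything falls off the work surface, if the arm or the gripper's body presses on something with over 40 N, if the wrist force passes 120 N, or if a joint passes its speed limit or range.

## Working session

There is one attempt and no reset: what is moved stays moved. The work goes in short steps, Python scripts to look and compute and a tool call to move; the robot and the scene stay as the last step left them, time stands still between calls to the robot, and variables do not carry over. Pictures are saved under pics/ and viewed, at most 10 in all, crops included, and the job is handed in when it is done.

Besides the shell and the picture viewer there is one more tool, called as name(argument=value, ...), one argument or row to a line, values as JSON. servo_tool: Moves the arm, as the interface text tells. Shifts and turns lie within -1 to 1; 1 stands for 0.2 m of shift or 360 degrees of turn. Its arguments: {"type":"object","properties":{"rotation":{"type":"array","items":{"type":"array","items":{"type":"number","minimum":-1,"maximum":1}}},"slide":{"type":"array","items":{"type":"array","items":{"type":"number","minimum":-1,"maximum":1}}},"grip":{"type":"array","items":{"type":"number"}}},"required":["rotation","slide","grip"]}

```bash
mkdir -p pics
cat > h.py <<'E'
import numpy as np, cv2
from bench import read_state, get_image, job_done
def cam(n):
    d=get_image(n); R=cv2.Rodrigues(np.array(d["rvec"],float))[0]; t=np.array(d["tvec"],float).ravel(); return d,R,t
def world(d,R,t,u,v,z=None):
    K=np.array(d["camera_matrix"]); k=d["k1"]
    p=cv2.undistortPoints(np.array([[[u,v]]],float),K,np.array([k,0,0,0,0.]))[0,0]
    r=np.array([p[0],p[1],1.])
    if z is None:
        return R.T@(r*float(d["depth"][int(v),int(u)])-t)
    c=-R.T@t; w=R.T@r; return c+w*(z-c[2])/w[2]
def cloud(d,R,t):
    K=np.array(d["camera_matrix"]); h,w=d["depth"].shape
    uv=np.stack(np.meshgrid(np.arange(w),np.arange(h)),-1).reshape(-1,1,2).astype(float)
    p=cv2.undistortPoints(uv,K,np.array([d["k1"],0,0,0,0.]))[:,0]
    Z=d["depth"].reshape(-1,1); P=np.hstack([p,np.ones_like(Z)])*Z
    return ((P-t)@R).reshape(h,w,3)
E
python3 - <<'E'
from h import *
for n in("side","top"):
    d,R,t=cam(n); cv2.imwrite(f"pics/{n}0.png",d["image"][...,::-1]); np.savez(f"{n}0.npz",P=cloud(d,R,t),D=d["depth"]); print(n,-R.T@t)
print(read_state())
E
```

```text
side [ 77.43999561 585.88430636 936.28168794]
top [ 510.30335058  -23.66300773 1218.97747723]
{'clock': 0.1, 'joints': array([ 1.57359057e+00,  3.85482901e-01,  6.79230420e-03, -3.96735849e-04,
       -1.19399462e+00, -2.58635582e-01]), 'joint_vel': array([ 4.10260930e-05, -1.08345817e-03,  2.72017364e-03,  2.27524573e-03,
        1.14445365e-03, -1.41726467e-03]), 'joint_efforts': array([-2.32920374e-04, -3.93318665e+01,  1.88931084e+01,  4.19803977e+00,
       -2.57838517e-03,  4.30420627e-06]), 'position': array([158.00255655, 604.17952718, 230.34635638]), 'ee_rot': array([ 9.91819507e-01, -1.27644583e-01, -5.97080559e-05,  9.60419553e-04]), 'contact_force': array([ 0.34955132, -0.2969582 , -0.3345065 ]), 'wrist_torque': array([-0.03308247,  0.04131683,  0.00561332]), 'grasp_force': 0.0, 'gripper_width': 85.15758821688887}
```

View pics/side0.png

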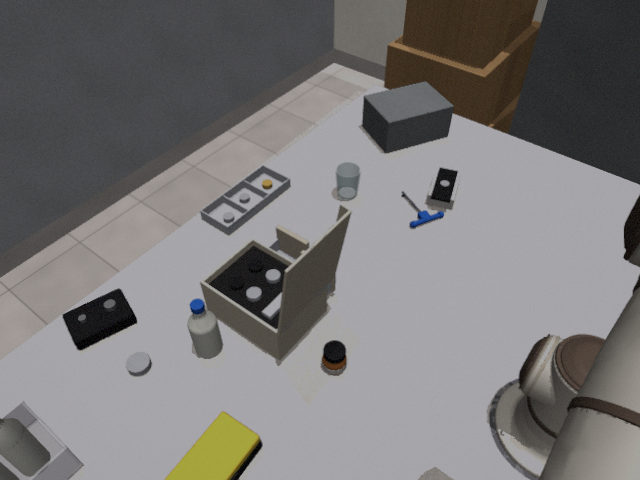

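View pics/top0.png

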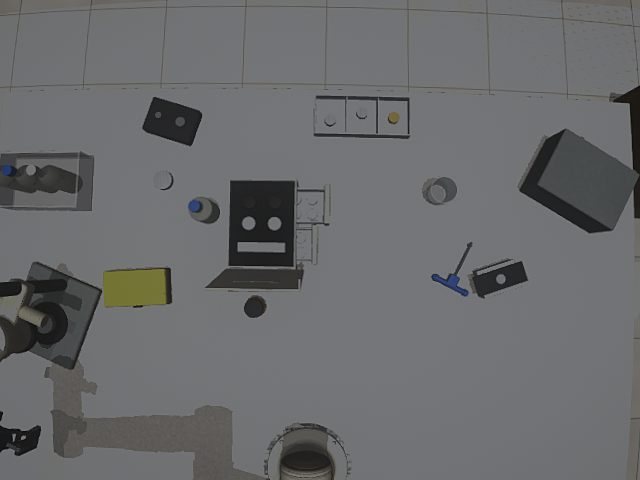

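The side view shows the chest around (265,300), its lid raised, with the jar at (334,357) and the bottle at (204,332). In the top view the chest top spans about (230..297, 180..267). The drawer fronts are near u≈327 (far) and u≈316 (near), and the lid is seen edge-on at v≈268–290.

Run:
```python
from h import *
a=cv2.imread("pics/top0.png")[165:325,180:340]; cv2.imwrite("pics/c1.png",cv2.resize(cv2.convertScaleAbs(a,alpha=1.8),(600,600),interpolation=cv2.INTER_CUBIC)[:600])
P=np.load("top0.npz")["P"]
for (u,v) in [(232,183),(293,183),(232,262),(293,262),(297,190),(327,205),(316,245),(328,190),(205,288),(300,288),(300,270),(255,307),(240,280),(280,280),(201,206),(213,215),(450,285)]: print(u,v,P[v,u].round(0))
```

```text
232 183 [693. 188.  79.]
293 183 [695.  44.  81.]
232 262 [507. 182.  81.]
293 262 [510.  38. 100.]
297 190 [679.  34.  82.]
327 205 [644. -37.  85.]
316 245 [551. -13.  86.]
328 190 [678. -38.  96.]
205 288 [458. 191. 307.]
300 288 [462.  13. 309.]
300 270 [494.  17. 221.]
255 307 [402. 128.  59.]
240 280 [472. 136. 238.]
280 280 [473.  57. 229.]
201 206 [633. 250. 120.]
213 215 [618. 234.  64.]
450 285 [ 461. -345.   19.]
```

View pics/c1.png

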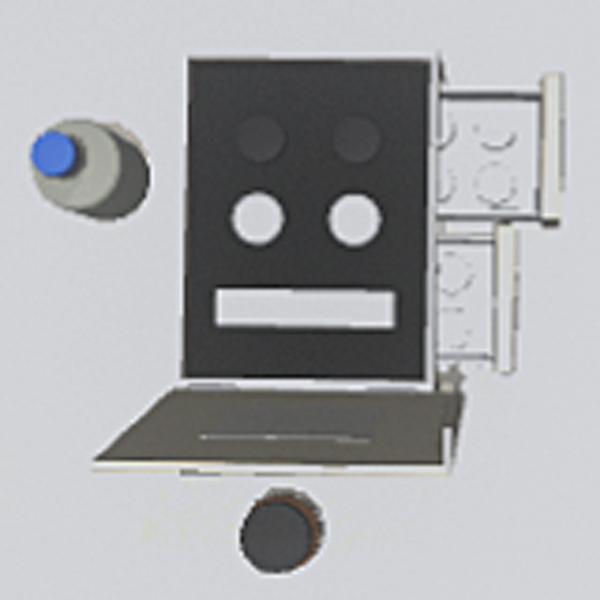

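Run:
```python
from h import *
d,R,t=cam("top")
f=lambda c,z:world(d,R,t,c[0]/3.75+180-.37,c[1]/3.75+165-.37,z).round(1)
for n,c,z in [("BR",(190,58),100),("FR",(438,58),100),("BL",(183,380),100),("FL",(436,385),100),("far drawer",(562,75),90),("far2",(560,222),90),("near",(517,224),90),("near2",(515,370),90),("jar",(277,535),58),("botcap",(53,152),150)]: print(n,f(c,z))
P=np.load("side0.npz")["P"]
# lid outer face plane from side cam
m=P[240:320,300:325].reshape(-1,3); m=m[m[:,2]>130]; c=m.mean(0); print(c,np.linalg.svd(m-c,full_matrices=False)[2][2], m.min(0),m.max(0))
Q=np.load("top0.npz")["P"].reshape(-1,3)
q=Q[(Q[:,2]>60)&(Q[:,1]<25)&(Q[:,1]>-80)&(Q[:,0]>500)&(Q[:,0]<720)]
for lo,hi in((510,585),(615,690)):
    k=q[(q[:,0]>lo)&(q[:,0]<hi)&(q[:,2]>80)]; print(lo,len(k),k.min(0).round(),np.percentile(k[:,1],[1,5,20]).round(1),k[:,2].max())
l=Q[(Q[:,2]>130)&(Q[:,1]<200)&(Q[:,1]>0)&(Q[:,0]>400)&(Q[:,0]<520)]; c=l.mean(0); print(len(l),c,np.linalg.svd(l-c,full_matrices=False)[2][2],l.min(0),l.max(0))
```

```text
BR [696.4 188.2 100. ]
FR [699.   34.8 100. ]
BL [497.9 186.5 100. ]
FL [498.2  31.5 100. ]
far drawer [691.5 -41.8  90. ]
far2 [600.  -42.3  90. ]
near [598.3 -15.8  90. ]
near2 [508.3 -16.4  90. ]
jar [400.9 132.1  58. ]
botcap [631.  258.5 150. ]
[466.10750335 117.38196591 231.42933026] [-0.92521342 -0.34015291 -0.16815505] [ 77.43999561  57.29056073 130.28880656] [485.93717883 585.88430636 936.28168794]
510 1440 [510. -24.  84.] [-23.7 -23.7 -23.7] 1218.9774772311994
615 169 [615. -42.  80.] [-41.7 -40.7 -38.7] 95.60027412365542
1821 [471.1056521  101.99197036 241.16343439] [-0.98461367 -0.02133311 -0.17343821] [453.98254375  12.4504177  130.07831786] [500.02814154 193.47073936 310.82916729]
```

servo_tool(
  rotation=[
    [0, 0, 0.0407],
    [0, 0, 0.0407],
    [0, 0, 0.0407],
    [0, 0, 0.0407],
  ],
  slide=[
    [0, 0, 0.3],
    [0, 0, 0.6],
    [0, 0, 0.9],
    [0, 0, 0.9],
  ],
  grip=[-1, -1, -1, -1],
)

```text
clock: 0.65
position: [158.7, 605.9, 417.6]
ee_rot: [1.0, -0.0, 0.001, -0.006]
contact_force: [-0.2, 0.4, -0.2]
gripper_width: 12.1
grasp_force: 0.0
```

servo_tool(
  rotation=[
    [0, 0, 0],
    [0, 0, 0],
    [0, 0, 0],
    [0, 0, 0],
    [0, 0, 0],
  ],
  slide=[
    [0.17, -0.25, 0],
    [0.34, -0.5, 0],
    [0.51, -0.75, 0],
    [0.68, -1, 0],
    [0.68, -1, 0],
  ],
  grip=[-1, -1, -1, -1, -1],
)

```text
clock: 1.27
position: [295.5, 401.5, 411.5]
ee_rot: [1.0, -0.002, 0.0, -0.0]
contact_force: [0.1, 1.0, 0.4]
gripper_width: 0.3
grasp_force: 0.0
```

servo_tool(
  rotation=[
    [0, 0, 0],
    [0, 0, 0],
    [0, 0, 0],
    [0, 0, 0],
    [0, 0, 0],
  ],
  slide=[
    [0.17, -0.25, 0],
    [0.34, -0.5, 0],
    [0.51, -0.75, 0],
    [0.68, -1, 0],
    [0.68, -1, 0],
  ],
  grip=[-1, -1, -1, -1, -1],
)

```text
clock: 1.9
position: [431.4, 202.4, 410.1]
ee_rot: [1.0, -0.003, -0.001, 0.001]
contact_force: [0.3, 0.1, -0.3]
gripper_width: -0.1
grasp_force: 0.0
```

servo_tool(
  rotation=[
    [0, 0, 0],
    [0, 0, 0],
    [0, 0, 0],
    [0, 0, 0],
    [0, 0, 0],
  ],
  slide=[
    [0.17, -0.25, 0],
    [0.34, -0.5, 0],
    [0.51, -0.75, 0],
    [0.68, -1, 0],
    [0.68, -1, 0],
  ],
  grip=[-1, -1, -1, -1, -1],
)

```text
clock: 2.52
position: [567.7, 3.4, 408.5]
ee_rot: [1.0, -0.002, -0.002, 0.0]
contact_force: [-0.2, 1.1, 0.7]
gripper_width: -0.2
grasp_force: 0.0
```

servo_tool(
  rotation=[
    [0.0278, 0, 0],
    [0.0556, 0, 0],
    [0.0833, 0, 0],
    [0.0833, 0, 0],
  ],
  slide=[
    [0.2, -0.2, 0],
    [0.39, -0.4, -0.2],
    [0.39, -0.6, -0.4],
    [0.39, -0.6, -0.7],
  ],
  grip=[-1, -1, -1, -1],
)

```text
clock: 3.02
position: [644.7, -120.7, 267.9]
ee_rot: [0.966, -0.004, 0.001, -0.259]
contact_force: [-0.2, 1.6, -0.1]
gripper_width: 0.2
grasp_force: 0.0
```

servo_tool(
  rotation=[
    [0, 0, 0],
    [0, 0, 0],
    [0, 0, 0],
    [0, 0, 0],
    [0, 0, 0],
  ],
  slide=[
    [0, 0, -0.3],
    [0, 0, -0.6],
    [0, 0, -0.9],
    [0, 0, -1],
    [0, 0, -1],
  ],
  grip=[-1, -1, -1, -1, -1],
)

```text
clock: 3.65
position: [644.1, -114.0, 70.5]
ee_rot: [0.966, 0.001, -0.001, -0.259]
contact_force: [0.7, 0.3, 0.7]
gripper_width: 0.0
grasp_force: 0.0
```

servo_tool(
  rotation=[
    [0, 0, 0],
    [0, 0, 0],
    [0, 0, 0],
    [0, 0, 0],
    [0, 0, 0],
    [0, 0, 0],
    [0, 0, 0],
    [0, 0, 0],
  ],
  slide=[
    [0, 0.1, -0.075],
    [0, 0.2, -0.075],
    [0, 0.25, -0.075],
    [0, 0.29, -0.075],
    [0, 0.33, -0.075],
    [0, 0.37, -0.075],
    [0, 0.41, -0.075],
    [0, 0.44, -0.075],
  ],
  grip=[-1, -1, -1, -1, -1, -1, -1, -1],
)

```text
clock: 4.65
position: [644.3, -27.2, 56.5]
ee_rot: [0.966, -0.0, 0.0, -0.259]
contact_force: [0.6, -2.7, 2.2]
gripper_width: -0.1
grasp_force: 0.9
```

servo_tool(
  rotation=[
    [0, 0, 0],
    [0, 0, 0],
    [0, 0, 0],
    [0, 0, 0],
  ],
  slide=[
    [0, 0.02, 0],
    [0, 0.04, 0],
    [0, 0.06, 0],
    [0, 0.08, 0],
  ],
  grip=[-1, -1, -1, -1],
)

```text
clock: 5.15
position: [644.1, -11.2, 56.3]
ee_rot: [0.966, -0.0, 0.0, -0.259]
contact_force: [0.0, -1.6, 0.7]
gripper_width: 0.2
grasp_force: 0.8
```

servo_tool(
  rotation=[
    [0, 0, 0],
    [0, 0, 0],
    [0, 0, 0],
    [0, 0, 0],
    [0, 0, 0],
    [0, 0, 0],
  ],
  slide=[
    [0, 0.01, 0],
    [0, 0.02, 0],
    [0, 0.03, 0],
    [0, 0.04, 0],
    [0, 0.05, 0],
    [0, 0.055, 0],
  ],
  grip=[-1, -1, -1, -1, -1, -1],
)

```text
clock: 5.9
position: [644.0, -0.2, 56.3]
ee_rot: [0.966, -0.0, -0.0, -0.259]
contact_force: [0.2, -1.9, 1.5]
gripper_width: 0.1
grasp_force: 0.8
```

servo_tool(
  rotation=[
    [0, 0, 0],
    [0, 0, 0],
  ],
  slide=[
    [0, 0.005, 0],
    [0, 0.01, 0],
  ],
  grip=[-1, -1],
)

```text
clock: 6.15
position: [644.0, 1.7, 56.3]
ee_rot: [0.966, -0.0, -0.0, -0.259]
contact_force: [-0.1, -1.6, 1.2]
gripper_width: 0.0
grasp_force: 0.8
```

servo_tool(
  rotation=[
    [0, 0, 0],
    [0, 0, 0],
  ],
  slide=[
    [0, 0.005, 0],
    [0, 0.01, 0],
  ],
  grip=[-1, -1],
)

```text
clock: 6.4
position: [644.0, 3.7, 56.3]
ee_rot: [0.966, -0.0, -0.0, -0.259]
contact_force: [-0.5, -2.1, 2.3]
gripper_width: 0.2
grasp_force: 0.8
```

servo_tool(
  rotation=[
    [0, 0, 0],
    [0, 0, 0],
  ],
  slide=[
    [0, 0.005, 0],
    [0, 0.01, 0],
  ],
  grip=[-1, -1],
)

```text
clock: 6.65
position: [644.0, 5.7, 56.3]
ee_rot: [0.966, -0.0, -0.0, -0.259]
contact_force: [0.9, -1.2, 1.4]
gripper_width: -0.0
grasp_force: 0.8
```

servo_tool(
  rotation=[
    [0, 0, 0],
    [0, 0, 0],
  ],
  slide=[
    [0, 0.003, 0],
    [0, 0.005, 0],
  ],
  grip=[-1, -1],
)

```text
clock: 6.9
position: [644.1, 6.7, 56.3]
ee_rot: [0.966, -0.0, -0.0, -0.259]
contact_force: [-0.8, -1.9, 0.9]
gripper_width: -0.1
grasp_force: 0.8
```

servo_tool(
  rotation=[
    [0, 0, 0],
    [0, 0, 0],
  ],
  slide=[
    [0, 0.003, 0],
    [0, 0.005, 0],
  ],
  grip=[-1, -1],
)

```text
clock: 7.15
position: [644.0, 7.7, 56.3]
ee_rot: [0.966, -0.0, -0.0, -0.259]
contact_force: [-1.2, -2.7, 1.5]
gripper_width: 0.1
grasp_force: 0.8
```

servo_tool(
  rotation=[
    [0, 0, 0],
    [0, 0, 0],
  ],
  slide=[
    [0, 0.003, 0],
    [0, 0.006, 0],
  ],
  grip=[-1, -1],
)

```text
clock: 7.4
position: [644.0, 8.9, 56.2]
ee_rot: [0.966, -0.0, -0.0, -0.259]
contact_force: [-0.3, -2.5, 1.1]
gripper_width: -0.2
grasp_force: 0.8
```

servo_tool(
  rotation=[
    [0, 0, 0],
    [0, 0, 0],
  ],
  slide=[
    [0, 0.003, 0],
    [0, 0.006, 0],
  ],
  grip=[-1, -1],
)

```text
clock: 7.65
position: [644.0, 10.1, 56.3]
ee_rot: [0.966, -0.0, -0.0, -0.259]
contact_force: [-1.9, -1.3, 0.7]
gripper_width: -0.1
grasp_force: 0.8
```

servo_tool(
  rotation=[
    [0, 0, 0],
    [0, 0, 0],
  ],
  slide=[
    [0, 0.003, 0],
    [0, 0.006, 0],
  ],
  grip=[-1, -1],
)

```text
clock: 7.9
position: [644.0, 11.3, 56.3]
ee_rot: [0.966, -0.0, -0.0, -0.259]
contact_force: [-1.1, -1.2, 2.0]
gripper_width: 0.3
grasp_force: 0.8
```

Run:
```python
from h import *
d,R,t=cam("top"); a=d["image"][165:325,200:360,::-1]; cv2.imwrite("pics/c2.png",cv2.resize(cv2.convertScaleAbs(a,alpha=1.8),(600,600),interpolation=cv2.INTER_CUBIC))
```

```text
(no output)
```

View pics/c2.png

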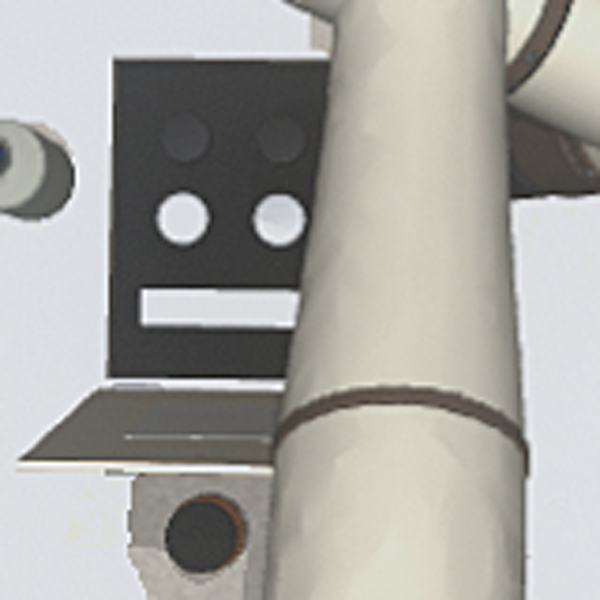

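The arm hides the drawers, but the chest's left edge is still at x≈113, so it hasn't moved. The force is still only sliding friction, so I'll keep creeping.

servo_tool(
  rotation=[
    [0, 0, 0],
    [0, 0, 0],
  ],
  slide=[
    [0, 0.003, 0],
    [0, 0.006, 0],
  ],
  grip=[-1, -1],
)

```text
clock: 8.2
position: [644.0, 12.5, 56.3]
ee_rot: [0.966, -0.0, -0.0, -0.259]
contact_force: [-1.7, -0.7, 1.1]
gripper_width: 0.1
grasp_force: 0.8
```

servo_tool(
  rotation=[
    [0, 0, 0],
    [0, 0, 0],
  ],
  slide=[
    [0, 0.003, 0],
    [0, 0.006, 0],
  ],
  grip=[-1, -1],
)

```text
clock: 8.45
position: [644.0, 13.7, 56.3]
ee_rot: [0.966, -0.0, -0.0, -0.259]
contact_force: [-1.3, -1.9, 0.6]
gripper_width: 0.1
grasp_force: 0.8
```

servo_tool(
  rotation=[
    [0, 0, 0],
    [0, 0, 0],
  ],
  slide=[
    [0, 0.003, 0],
    [0, 0.006, 0],
  ],
  grip=[-1, -1],
)

```text
clock: 8.7
position: [644.0, 14.9, 56.3]
ee_rot: [0.966, -0.0, -0.0, -0.259]
contact_force: [-0.8, -1.4, 1.0]
gripper_width: 0.6
grasp_force: 0.8
```

servo_tool(
  rotation=[
    [0, 0, 0],
    [0, 0, 0],
  ],
  slide=[
    [0, 0.003, 0],
    [0, 0.006, 0],
  ],
  grip=[-1, -1],
)

```text
clock: 8.95
position: [644.0, 16.1, 56.3]
ee_rot: [0.966, -0.0, -0.0, -0.259]
contact_force: [-1.2, -1.6, 1.1]
gripper_width: 0.0
grasp_force: 0.8
```

servo_tool(
  rotation=[
    [0, 0, 0],
    [0, 0, 0],
  ],
  slide=[
    [0, 0.003, 0],
    [0, 0.006, 0],
  ],
  grip=[-1, -1],
)

```text
clock: 9.2
position: [644.1, 17.2, 56.3]
ee_rot: [0.966, -0.0, -0.0, -0.259]
contact_force: [-1.0, -3.1, 1.8]
gripper_width: 0.2
grasp_force: 1.4
```

servo_tool(
  rotation=[
    [0, 0, 0],
    [0, 0, 0],
  ],
  slide=[
    [0, 0.003, 0],
    [0, 0.006, 0],
  ],
  grip=[-1, -1],
)

```text
clock: 9.45
position: [644.0, 17.4, 56.3]
ee_rot: [0.966, 0.0, -0.0, -0.258]
contact_force: [-1.1, -5.7, 2.0]
gripper_width: -0.3
grasp_force: 3.0
```

servo_tool(
  rotation=[
    [0, 0, 0],
    [0, 0, 0],
    [0, 0, 0],
    [0, 0, 0],
    [0, 0, 0],
  ],
  slide=[
    [0, -0.1, 0],
    [0, -0.3, 0],
    [-0.2, -0.35, 0],
    [-0.4, -0.35, 0],
    [-0.4, -0.35, 0],
  ],
  grip=[-1, -1, -1, -1, -1],
)

```text
clock: 10.07
position: [561.9, -52.2, 56.4]
ee_rot: [0.966, -0.001, -0.001, -0.259]
contact_force: [0.4, -0.1, 0.1]
gripper_width: 0.1
grasp_force: 0.0
```

Run:
```python
from h import *
d,R,t=cam("top"); cv2.imwrite("pics/t3.png",cv2.convertScaleAbs(d["image"][100:420,180:440,::-1],alpha=1.6))
Q=cloud(d,R,t).reshape(-1,3); m=(abs(Q[:,0]-480)<40)&(Q[:,1]>-120)&(Q[:,1]<60)&(Q[:,2]>330)&(Q[:,2]<1000)
print(m.sum(), Q[m].min(0),Q[m].max(0))
```

```text
3690 [ 440.0104437  -103.36866473  476.93287008] [519.98111291  -8.49337278 592.47102327]
```

View pics/t3.png

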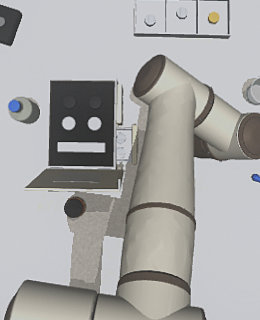

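The far drawer's front now sits at the chest front (crop x≈120). The near one is still out, and the forearm clears the lid. Next I push the near drawer.

servo_tool(
  rotation=[
    [0, 0, 0],
    [0, 0, 0],
    [0, 0, 0],
    [0, 0, 0],
    [0, 0, 0],
    [0, 0, 0],
    [0, 0, 0],
    [0, 0, 0],
  ],
  slide=[
    [0, 0.06, 0],
    [0, 0.12, 0],
    [0, 0.15, 0],
    [0, 0.19, 0],
    [0, 0.23, 0],
    [0, 0.27, 0],
    [0, 0.3, 0],
    [0, 0.31, 0],
  ],
  grip=[-1, -1, -1, -1, -1, -1, -1, -1],
)

```text
clock: 11.12
position: [564.2, 10.8, 56.3]
ee_rot: [0.966, 0.0, 0.0, -0.259]
contact_force: [0.8, -2.3, -0.0]
gripper_width: 0.2
grasp_force: 0.8
```

servo_tool(
  rotation=[
    [0, 0, 0],
    [0, 0, 0],
    [0, 0, 0],
  ],
  slide=[
    [0, 0.005, 0],
    [0, 0.01, 0],
    [0, 0.015, 0],
  ],
  grip=[-1, -1, -1],
)

```text
clock: 11.5
position: [564.1, 13.3, 56.3]
ee_rot: [0.966, -0.0, 0.0, -0.259]
contact_force: [0.8, -1.6, -0.3]
gripper_width: 0.1
grasp_force: 0.8
```

servo_tool(
  rotation=[
    [0, 0, 0],
    [0, 0, 0],
  ],
  slide=[
    [0, 0.003, 0],
    [0, 0.006, 0],
  ],
  grip=[-1, -1],
)

```text
clock: 11.75
position: [564.2, 14.6, 56.3]
ee_rot: [0.966, -0.0, 0.0, -0.259]
contact_force: [0.5, -0.0, 0.3]
gripper_width: 0.3
grasp_force: 0.8
```

servo_tool(
  rotation=[
    [0, 0, 0],
    [0, 0, 0],
  ],
  slide=[
    [0, 0.003, 0],
    [0, 0.006, 0],
  ],
  grip=[-1, -1],
)

```text
clock: 12.0
position: [564.1, 15.9, 56.3]
ee_rot: [0.966, -0.0, -0.0, -0.259]
contact_force: [0.5, -1.7, -1.0]
gripper_width: 0.0
grasp_force: 0.8
```

servo_tool(
  rotation=[
    [0, 0, 0],
    [0, 0, 0],
  ],
  slide=[
    [0, 0.003, 0],
    [0, 0.006, 0],
  ],
  grip=[-1, -1],
)

```text
clock: 12.25
position: [564.2, 16.7, 56.3]
ee_rot: [0.966, 0.0, 0.0, -0.258]
contact_force: [0.5, -3.5, 0.0]
gripper_width: -0.3
grasp_force: 1.9
```

servo_tool(
  rotation=[
    [0, 0, 0],
    [0, 0, 0],
  ],
  slide=[
    [0, 0.003, 0],
    [0, 0.005, 0],
  ],
  grip=[-1, -1],
)

```text
clock: 12.5
position: [564.2, 16.8, 56.3]
ee_rot: [0.966, 0.0, 0.0, -0.258]
contact_force: [0.5, -6.0, -0.5]
gripper_width: -0.1
grasp_force: 3.3
```

servo_tool(
  rotation=[
    [0, 0, 0],
    [0, 0, 0],
    [-0.0278, 0, 0],
    [-0.0556, 0, 0],
    [-0.0833, 0, 0],
    [-0.0833, 0, 0],
    [-0.0833, 0, 0],
  ],
  slide=[
    [0, -0.25, 0],
    [0, -0.5, 0],
    [-0.1, -0.6, 0.25],
    [-0.3, -0.7, 0.5],
    [-0.5, -0.7, 0.7],
    [-0.65, -0.7, 0.95],
    [-0.65, -0.7, 1],
  ],
  grip=[-1, -1, -1, -1, -1, -1, -1],
)

```text
clock: 13.38
position: [433.1, -121.0, 260.0]
ee_rot: [1.0, 0.001, 0.003, -0.001]
contact_force: [0.5, -0.1, 0.1]
gripper_width: -0.0
grasp_force: 0.0
```

servo_tool(
  rotation=[
    [0, -0.0278, 0],
    [0, -0.0556, 0],
    [0, -0.0833, 0],
    [0, -0.111, 0],
    [0, -0.125, 0],
    [0, -0.125, 0],
  ],
  slide=[
    [0, 0, 0.15],
    [-0.05, 0, 0.3],
    [-0.1, 0, 0.3],
    [-0.1, 0, 0.3],
    [-0.1, 0, 0.3],
    [-0.1, 0, 0.3],
  ],
  grip=[-1, -1, -1, -1, -1, -1],
)

```text
clock: 14.12
position: [411.8, -122.6, 313.4]
ee_rot: [0.925, -0.001, 0.38, 0.0]
contact_force: [0.4, -0.5, 0.2]
gripper_width: -0.0
grasp_force: 0.0
```

Run:
```python
from h import *
d,R,t=cam("top"); a=d["image"][165:325,200:360,::-1]; cv2.imwrite("pics/c4.png",cv2.resize(cv2.convertScaleAbs(a,alpha=1.8),(600,600),interpolation=cv2.INTER_CUBIC))
Q=cloud(d,R,t).reshape(-1,3)
l=Q[(Q[:,2]>130)&(Q[:,2]<330)&(Q[:,1]<180)&(Q[:,1]>30)&(Q[:,0]>430)&(Q[:,0]<520)]; c=l.mean(0); print(len(l),c,np.linalg.svd(l-c,full_matrices=False)[2][2],l.min(0),l.max(0))
s=read_state(); print(s["position"],s["joints"].round(2))
```

```text
1520 [471.02108935 104.64881688 239.636476  ] [-0.98434556 -0.00916413 -0.17601088] [454.43799139  30.09986599 130.02058164] [490.5263668  179.71350889 309.71110067]
[ 413.66504608 -122.30721039  315.56412336] [ 0.14 -0.38 -0.89  0.35 -0.3   1.13]
```

View pics/c4.png

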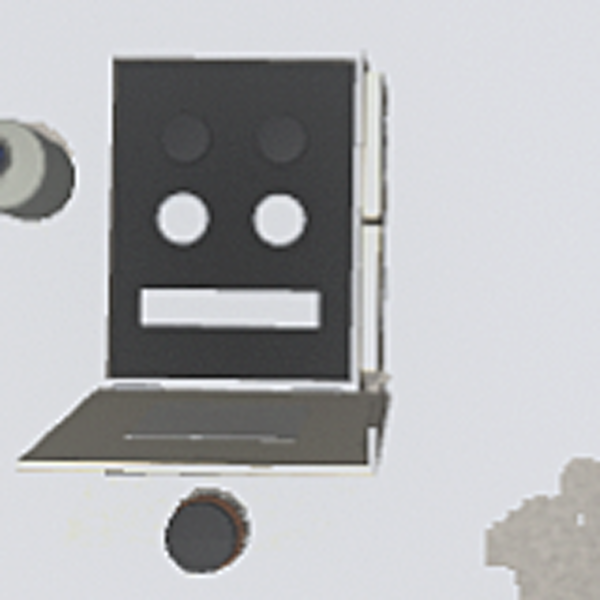

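Both drawers are home, with fronts flush at x≈372, and the chest hasn't moved (left edge at 113). The lid still leans about 10° outward. Next I compute the lid arc.

```bash
cat > arc.py <<'E'
import numpy as np
H=np.array([496,100.]); r=185
for th in [105,100,92,84,76,68,60,52,44,36,28,20,12,6,3,0]:
    a=np.radians(th); tau=min(40,th); b=np.radians(tau)
    c=H+r*np.array([np.cos(a),np.sin(a)])+6*np.array([-np.sin(a),np.cos(a)])-11*np.array([np.cos(b),np.sin(b)])
    print(th,tau,c.round(0))
E
python3 arc.py
```

```text
105 40 [434. 270.]
100 40 [450. 274.]
92 40 [475. 278.]
84 40 [501. 278.]
76 40 [527. 274.]
68 40 [551. 267.]
60 40 [575. 256.]
52 40 [597. 242.]
44 40 [616. 226.]
36 36 [633. 207.]
28 28 [647. 187.]
20 20 [657. 165.]
12 12 [665. 142.]
6 6 [668. 124.]
3 3 [669. 115.]
0 0 [670. 106.]
```

servo_tool(
  rotation=[
    [0, 0.014, 0],
    [0, 0.014, 0],
    [0, 0.014, 0],
    [0, 0.014, 0],
    [0, 0.014, 0],
  ],
  slide=[
    [0, 0.25, 0],
    [0, 0.5, 0],
    [0, 0.75, 0],
    [0, 1, 0],
    [0, 1, 0],
  ],
  grip=[-1, -1, -1, -1, -1],
)

```text
clock: 14.8
position: [415.7, 82.4, 317.9]
ee_rot: [0.94, 0.003, 0.342, -0.001]
contact_force: [0.4, -0.6, 0.4]
gripper_width: -0.3
grasp_force: 0.0
```

servo_tool(
  rotation=[
    [0, 0, 0],
    [0, 0, 0],
    [0, 0, 0],
    [0, 0, 0],
    [0, 0, 0],
  ],
  slide=[
    [0.03, 0.11, -0.15],
    [0.06, 0.11, -0.22],
    [0.11, 0.11, -0.22],
    [0.15, 0.11, -0.22],
    [0.15, 0.11, -0.22],
  ],
  grip=[-1, -1, -1, -1, -1],
)

```text
clock: 15.42
position: [445.5, 99.3, 272.9]
ee_rot: [0.94, -0.001, 0.342, 0.001]
contact_force: [0.4, 0.1, 0.6]
gripper_width: 0.3
grasp_force: 0.0
```

servo_tool(
  rotation=[
    [0, 0, 0],
    [0, 0, 0],
    [0, 0, 0],
    [0, 0, 0],
  ],
  slide=[
    [0.04, 0, 0.01],
    [0.08, 0, 0.02],
    [0.12, 0, 0.03],
    [0.15, 0, 0.03],
  ],
  grip=[-1, -1, -1, -1],
)

```text
clock: 15.92
position: [474.5, 100.0, 278.2]
ee_rot: [0.94, -0.0, 0.342, 0.0]
contact_force: [-2.4, -0.5, -0.3]
gripper_width: 0.3
grasp_force: 1.3
```

servo_tool(
  rotation=[
    [0, 0, 0],
    [0, 0, 0],
    [0, 0, 0],
    [0, 0, 0],
  ],
  slide=[
    [0.065, 0, 0],
    [0.13, 0, 0],
    [0.195, 0, -0.01],
    [0.26, 0, -0.02],
  ],
  grip=[-1, -1, -1, -1],
)

```text
clock: 16.42
position: [527.4, 100.3, 274.5]
ee_rot: [0.94, 0.0, 0.342, -0.0]
contact_force: [-2.1, 1.1, -1.1]
gripper_width: 0.1
grasp_force: 1.1
```

servo_tool(
  rotation=[
    [0, 0, 0],
    [0, 0, 0],
    [0, 0, 0],
    [0, 0, 0],
    [0, 0, 0],
    [0, 0, 0],
    [0, 0, 0],
    [0, 0, 0],
  ],
  slide=[
    [0.06, 0, -0.015],
    [0.12, 0, -0.035],
    [0.18, 0, -0.06],
    [0.24, 0, -0.09],
    [0.295, 0, -0.125],
    [0.35, 0, -0.16],
    [0.4, 0, -0.2],
    [0.445, 0, -0.24],
  ],
  grip=[-1, -1, -1, -1, -1, -1, -1, -1],
)

```text
clock: 17.42
position: [615.5, 109.5, 242.9]
ee_rot: [0.944, -0.004, 0.33, 0.012]
contact_force: [-1.2, -0.0, 0.7]
gripper_width: -0.1
grasp_force: 0.7
```

servo_tool(
  rotation=[
    [0, 0.005, 0],
    [0, 0.011, 0],
    [0, 0.022, 0],
    [0, 0.033, 0],
    [0, 0.044, 0],
    [0, 0.0556, 0],
    [0, 0.067, 0],
    [0, 0.0778, 0],
  ],
  slide=[
    [0.045, 0, -0.045],
    [0.085, 0, -0.095],
    [0.12, 0, -0.145],
    [0.155, 0, -0.195],
    [0.18, 0, -0.25],
    [0.205, 0, -0.305],
    [0.225, 0, -0.36],
    [0.245, 0, -0.42],
  ],
  grip=[-1, -1, -1, -1, -1, -1, -1, -1],
)

```text
clock: 18.42
position: [665.5, 110.1, 159.5]
ee_rot: [0.996, -0.001, 0.092, 0.012]
contact_force: [0.4, -0.4, 0.7]
gripper_width: 0.0
grasp_force: 0.5
```

servo_tool(
  rotation=[
    [0, 0, 0],
    [0, 0, 0],
  ],
  slide=[
    [0, 0, 0],
    [0, 0, 0],
  ],
  grip=[-1, -1],
)

```text
clock: 18.68
position: [663.6, 108.9, 158.8]
ee_rot: [0.996, -0.001, 0.092, 0.013]
contact_force: [-0.5, 1.0, 0.1]
gripper_width: -0.3
grasp_force: 0.0
```

Run:
```python
from h import *
d,R,t=cam("side"); cv2.imwrite("pics/s5.png",d["image"][...,::-1])
s=read_state(); print(s["position"],s["joints"].round(2),s["contact_force"])
```

```text
[663.30835199 108.92431904 159.0531766 ] [ 0.45  0.44 -0.17  0.14 -0.82  1.03] [-0.68128778 -0.75439526  0.66713594]
```

View pics/s5.png

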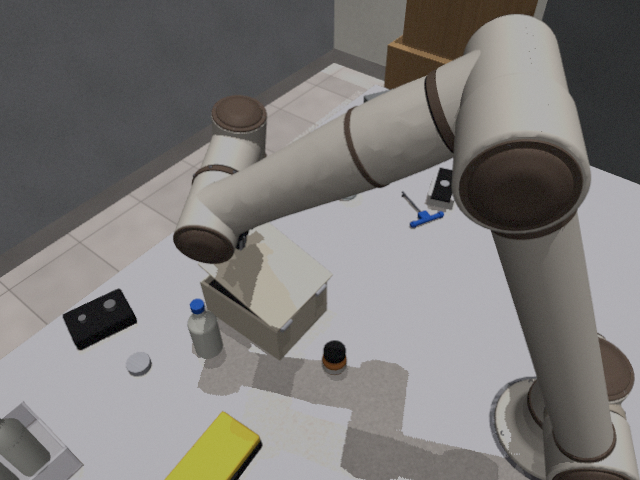

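The lid is now about 18° open with the tool above its free edge near (240,240). The bottle and jar are untouched. I'll continue pushing it down.

servo_tool(
  rotation=[
    [0, 0.005, 0],
    [0, 0.01, 0],
    [0, 0.015, 0],
    [0, 0.02, 0],
    [0, 0.025, 0],
    [0, 0.029, 0],
  ],
  slide=[
    [0.01, 0, -0.04],
    [0.015, 0, -0.08],
    [0.02, 0, -0.12],
    [0.025, 0, -0.16],
    [0.03, 0, -0.2],
    [0.03, 0, -0.22],
  ],
  grip=[-1, -1, -1, -1, -1, -1],
)

```text
clock: 19.48
position: [669.6, 109.1, 114.0]
ee_rot: [1.0, -0.0, -0.001, 0.013]
contact_force: [1.3, 0.1, 0.8]
gripper_width: 0.5
grasp_force: 0.4
```

servo_tool(
  rotation=[
    [0, 0, 0],
    [0, 0, 0],
    [0, 0, 0],
  ],
  slide=[
    [0, 0, -0.01],
    [0, 0, -0.02],
    [0, 0, -0.03],
  ],
  grip=[-1, -1, -1],
)

```text
clock: 19.85
position: [669.6, 109.1, 109.4]
ee_rot: [1.0, -0.0, 0.001, 0.012]
contact_force: [0.5, -0.1, 1.3]
gripper_width: -0.5
grasp_force: 0.4
```

servo_tool(
  rotation=[
    [0, 0, 0],
    [0, 0, 0],
    [0, 0, 0],
  ],
  slide=[
    [0, 0, -0.005],
    [0, 0, -0.01],
    [0, 0, -0.015],
  ],
  grip=[-1, -1, -1],
)

```text
clock: 20.23
position: [669.7, 109.1, 106.2]
ee_rot: [1.0, -0.0, 0.001, 0.012]
contact_force: [-0.3, 0.2, 5.0]
gripper_width: -0.3
grasp_force: 2.7
```

servo_tool(
  rotation=[
    [0, 0, 0],
    [0, 0, 0],
  ],
  slide=[
    [0, 0, -0.005],
    [0, 0, -0.01],
  ],
  grip=[-1, -1],
)

```text
clock: 20.48
position: [669.7, 109.2, 106.1]
ee_rot: [1.0, 0.0, 0.001, 0.013]
contact_force: [-3.6, 0.2, 11.1]
gripper_width: 0.0
grasp_force: 5.5
```

servo_tool(
  rotation=[
    [0, 0, 0],
    [0, 0, 0],
    [0, 0, 0],
    [0, 0, 0],
    [0, 0, 0],
    [0, 0, 0],
  ],
  slide=[
    [0, 0, 0.05],
    [0, 0, 0.3],
    [0, 0, 0.6],
    [0, -0.3, 0.9],
    [0, -0.6, 1],
    [0, -0.9, 1],
  ],
  grip=[-1, -1, -1, -1, -1, -1],
)

```text
clock: 21.22
position: [670.2, -54.6, 305.0]
ee_rot: [1.0, 0.001, 0.003, 0.012]
contact_force: [1.0, -0.1, -0.2]
gripper_width: 0.0
grasp_force: 0.0
```

servo_tool(
  rotation=[
    [0, 0, 0],
    [0, 0, 0],
    [0, 0, 0],
    [0, 0, 0],
  ],
  slide=[
    [0, -0.3, 0],
    [0, -0.6, 0],
    [0, -0.8, 0],
    [0, -0.8, 0],
  ],
  grip=[-1, -1, -1, -1],
)

```text
clock: 21.72
position: [668.9, -216.7, 301.2]
ee_rot: [1.0, -0.002, -0.0, 0.012]
contact_force: [-0.4, 0.7, 0.8]
gripper_width: 0.3
grasp_force: 0.0
```

Run:
```python
from h import *
d,R,t=cam("top"); a=d["image"][165:325,180:340,::-1]; cv2.imwrite("pics/c6.png",cv2.resize(cv2.convertScaleAbs(a,alpha=1.8),(600,600),interpolation=cv2.INTER_CUBIC))
Q=cloud(d,R,t).reshape(-1,3)
l=Q[(Q[:,2]>90)&(Q[:,2]<140)&(Q[:,1]<175)&(Q[:,1]>30)&(Q[:,0]>510)&(Q[:,0]<690)]; c=l.mean(0); print(len(l),c,np.linalg.svd(l-c,full_matrices=False)[2][2])
```

```text
4932 [599.63230838 102.26559445 105.66990707] [ 7.51259658e-05 -6.80594473e-04  9.99999766e-01]
```

View pics/c6.png

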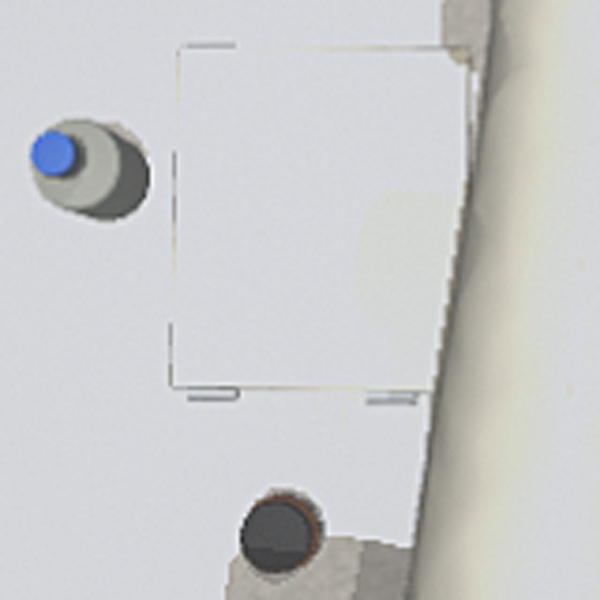

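The lid plane measures flat at z = 105.7 mm. The bottle at (53,152) and the jar at (277,535) are where they were, and the tool is clear, so I'm handing in.

```bash
python3 -c "
from bench import job_done; print(job_done())"
```

```text
the job is handed in; nothing more can be done
None
```

I pushed both drawers home, then closed the lid flat (measured level at 105.7 mm); the chest, bottle and jar showed no movement in the top pictures, and I handed the job in at about 22 s.

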